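# Lock the battery hatch of the bakery scale

## Task

Take the flat driver out of the tool block, seat its blade in the slot of the brass screw on the scale's blue battery hatch, and turn the screw clockwise until you feel it come up against its stop, less than a quarter turn on; do not force it past. Press only lightly, keep the blade at the bottom of the slot while the screw turns and draws down, do not turn it with the fingers, and then put the driver back fully home in its block, leaving the other things alone.

Things in the scene. Friction and masses are not known exactly. Their poses are not given: they have to be found in the camera images.
- scale: white bench scale, 260 x 240 mm, fixed, on levelling feet; origin under its middle, 0 to 6 mm above the table. Heights over it: steel weighing plate on its +x half 80 mm, front deck on its -x half 60 mm, blue hatch (90 x 90 mm, centred at x -72, y +55 mm) 63 mm
- lock: upright brass screw in the hatch's middle, head 26 mm across. Origin: centre of the slot's floor, on the axis; z up, x along the slot. Slot right across the head, 3.6 mm wide, 5 mm deep, square edges, its floor first 2 to 4.5 mm over the hatch. It turns clockwise at about 0.04 N m, 0.6 to 1.5 rad to a firm stop (where differs each time), sinking 2.2 mm per rad; it stays where left
- driver: flat driver, 120 mm long, 90 g, upright in the block. Origin: middle of the blade's bottom edge; z up the handle, x along the blade's width. Blade 16 mm wide (x), 2.5 mm thick (y), 12 mm tall; shank 12 mm across; orange collar 36 x 36 mm from 55 to 60 mm up; orange handle 26 x 26 mm from 60 to 120 mm up, flats square to x and y. Black stripe on its top lies along the blade's width
- holder: white square tool block, 70 x 70 x 70 mm, fixed; origin under its middle. A round hole 21 mm across and 62 mm deep in the middle of its top; the driver's collar rests on the top face, so that at home the driver's origin is 15 mm above the table on the hole's axis, and it may stand at any yaw
- pan: loose empty steel pan, 105 x 140 x 95 mm high; origin under its middle
- tub: loose clear jar with red lid, 72 mm across, 85 mm high; origin under its middle
- tape: loose yellow roll, 100 mm across, 48 mm high; origin under its middle
Mind the look-alikes: they are no part of the job. Of the things that look like the driver, the larger one is meant. Of the things shaped like the holder, the white one is meant.

How it is judged:
By the outcome, as a careful person would: the job done as asked, in the order asked, and still so for the second after the job is handed in, with the robot touching nothing.
It also fails if it takes over 67 s, if anything falls off the work surface, if the arm or the gripper's body presses on something with over 40 N, if the wrist force passes 120 N, or if a joint passes its speed limit or range.

## Robot

A 6-joint arm with a two-finger parallel gripper is mounted at the origin on the work surface. World frame = base frame: x ahead of the robot, y to its left, z up, the work surface at z = 0. Lengths are in mm, angles in rad, forces in N, time in s.
With the tool pointing down it reaches from about 350 to 975 mm from the base axis. Payload 7.1 kg.
Tool frame: the origin (TCP) lies midway between the tips of the shut fingers; the grasp point (between the pads) lies 19 mm behind it (ctrl.grip_point_offset is the distance from the TCP to the grasp point, in mm); z points along the fingers, y is the line along which they close (so a half turn about z gives the same grasp; the last joint's range is limited). The gripper opens to 88 mm and grips with 3 to 60 N. Pads are 20 mm wide; open, the fingers measure 115 mm over their backs; the gripper's body (75 mm by 178 mm) begins 61 mm behind the grasp point.
Start: joints at [-1.283, 0.423, 1.63, -0, 1.089, -0.019], TCP at [188.774, -595.793, 222.675] pointing down, gripper open.
Joint ranges: [-3, 3], [-0.9, 2.11], [0.09, 2.58], [-1.31, 4.45], [0.11, 2.69], [-2.54, 2.54]. Speed limits (rad/s): [2.39, 2.39, 3.01, 3.14, 3.14, 3.14].

## Interface

Orientations are given as a rotation vector (axis times angle).
In Python, from workcell import get_obs, optics, close_job, spotter, ctrl gives the robot as it stands. The module is installed in compiled form; this text tells all that it offers.
- The arm moves only by the tool move_arm, never from a script. Its argument "rows" is a list of rows, each a list of 5 numbers: the shift along the tool's x, y, z in cm, then the turn about the tool's z in degrees, then the opening in per cent of the stroke, from 0 (shut) to 100 (fully open). A call has 1 to 10 rows; each row shifts and turns the commanded pose from where the row before left it, along the tool's axes as they then stand; what a row does not reach is not made up. A row lasts 1/8 s, in which the tool goes at most 62.5 mm and 10.7 degrees, less where a joint would pass 70% of its speed; a pose out of reach is approached as far as the arm can. A call with a gripper value outside its range is refused whole. The fingers move at their own pace and stop on an object; the grip force is fixed at half the most. Time passes only in rows, so rows that do not move let the fingers close. It gives the time, the measured TCP pose, the force, the opening and the grip force at its end, in the units of the state.
- get_obs(): the state, without advancing time (a new reading comes with each control period).
- optics.get_image(name): name is "side" or "top" or "wrist"; returns the picture (480x640x3 uint8, blue, green, red); there is no depth.
- optics.calibration(name): a dict with "camera_matrix" (3x3 intrinsics, pixels), "xyz" and "orientation" of the camera in the world. Camera axes: x right, y down, z forward; pixel columns grow to the right and rows downward; lengths in mm; the calibration is good to about 2 mm. A picture is of the moment at which its call begins: read the wrist's pose just before it. calibration takes no time and is no camera call; for the wrist camera it gives the pose at the moment of the call.
- close_job(): hands the job in; it is judged then, once.
Trained networks look in the newest picture that a camera, given by its name, has taken for a name from the list of things; names that differ only in an ending like _2 or _b are one class to them, and where a whole thing is asked for, a point or a joint stands for the part that bears it (a point fixed in the world has none). Each returns a list of dicts, best first, with "conf" (0 to 1); they miss things now and then, are a little off and sometimes report something else, mostly with a low value. They report only what shows in the picture. A call takes as long as a camera call. They do not tell look-alikes from the thing itself.
- spotter.find_in(camera, label): "point" ([column, row] in pixels, amid what is visible of it).
- spotter.regions_of(camera, label): "region" (480x640 bool, what is visible of it) and "point" ([column, row] in pixels, amid what is visible of it).
The state is a dict: "t": time; "qpos": joint angles; "qvel": joint speeds; "joint_torque": joint torques, N m; "ee_pos": TCP position; "orientation": TCP orientation; "ft_force": force on the tool from outside, world axes, zero at the start; "moment": the same for the moment, N m; "width": finger opening in mm; "grasp_force": force on a finger pad.
Only numpy, scipy, OpenCV 4.12 (cv2) and the standard library are available. Lean on these libraries where they do the work, as an engineer would, in place of code of your own. Each camera call takes 0.05 s, during which the arm holds its last target. There are 200 camera calls.

## Working session

There is one attempt and no reset: what is moved stays moved. The work goes in short steps, Python scripts to look and compute and a tool call to move; the robot and the scene stay as the last step left them, time stands still between calls to the robot, and variables do not carry over. Pictures are saved under pics/ and viewed, at most 10 in all, crops included, and the job is handed in when it is done.

Besides the shell and the picture viewer there is one more tool, called after "Request:" as name([rows], argument=value, ...), one row to a line, values as JSON. move_arm: Moves the arm, as the interface text tells. Its arguments: {"type":"object","properties":{"rows":{"type":"array","items":{"type":"array","items":{"type":"number"}}}},"required":["rows"]}

```bash
mkdir -p pics; cat > h.py <<'E'
import numpy as np, cv2
from scipy.spatial.transform import Rotation as R
from workcell import get_obs, optics, close_job, spotter, ctrl
def cal(n):
    c=optics.calibration(n); K=np.array(c["camera_matrix"]); p=np.array(c["xyz"]); o=np.array(c["orientation"])
    return K,p,(R.from_rotvec(o).as_matrix() if o.size==3 else o)
def at_z(n,px,z,c=None):
    K,p,M=c or cal(n); d=M@np.linalg.solve(K,[px[0],px[1],1.]); return p+d*(z-p[2])/d[2]
def proj(n,P,c=None):
    K,p,M=c or cal(n); q=K@(M.T@(np.array(P,float)-p)); return q[:2]/q[2]
E
python3 - <<'E'
from h import *
for n in ["top","side"]:
    im=optics.get_image(n); cv2.imwrite(f"pics/{n}0.png",im)
    K,p,M=cal(n); print(n,K[0,0],p.round(),M.round(2).tolist())
    for l in ["scale","lock","driver","holder","pan","tub","tape"]:
        print(l,[(np.round(d["point"]).tolist(),round(d["conf"],2), at_z(n,d["point"],{"lock":70,"driver":135,"holder":70}.get(l,60)).round().tolist()) for d in spotter.find_in(n,l)])
o=get_obs(); print(o["t"],o["orientation"],ctrl.grip_point_offset,o["width"])
E
```

```text
top 491.34024026357105 [ 455.  -32. 1118.] [[0.03, -0.99, 0.12], [-1.0, -0.03, -0.01], [0.02, -0.12, -0.99]]
scale [([350.0, 196.0], 0.98, [683.0, -108.0, 60.0])]
lock [([313.0, 219.0], 0.52, [627.0, -30.0, 70.0])]
driver [([209.0, 223.0], 0.45, [602.0, 179.0, 135.0])]
holder [([173.0, 228.0], 0.66, [597.0, 270.0, 70.0]), ([214.0, 179.0], 0.66, [709.0, 188.0, 70.0])]
pan []
tub [([210.0, 265.0], 0.95, [522.0, 190.0, 60.0])]
tape []
side 433.5368512777385 [391. 637. 753.] [[-0.97, -0.18, 0.18], [-0.25, 0.67, -0.7], [0.0, -0.72, -0.7]]
scale [([283.0, 217.0], 0.95, [682.0, -86.0, 60.0])]
lock [([295.0, 234.0], 0.55, [631.0, -27.0, 70.0])]
driver [([284.0, 312.0], 0.88, [569.0, 226.0, 135.0]), ([249.0, 355.0], 0.75, [596.0, 318.0, 135.0])]
holder [([219.0, 315.0], 0.63, [705.0, 220.0, 70.0]), ([258.0, 374.0], 0.6, [591.0, 313.0, 70.0])]
pan [([397.0, 159.0], 0.8, [450.0, -396.0, 60.0])]
tub [([315.0, 335.0], 0.93, [519.0, 211.0, 60.0])]
tape []
0.8 [-3.10468066e+00 -4.80025419e-01  4.92489160e-06] 18.700000000000003 87.93234427762995
```

View pics/top0.png

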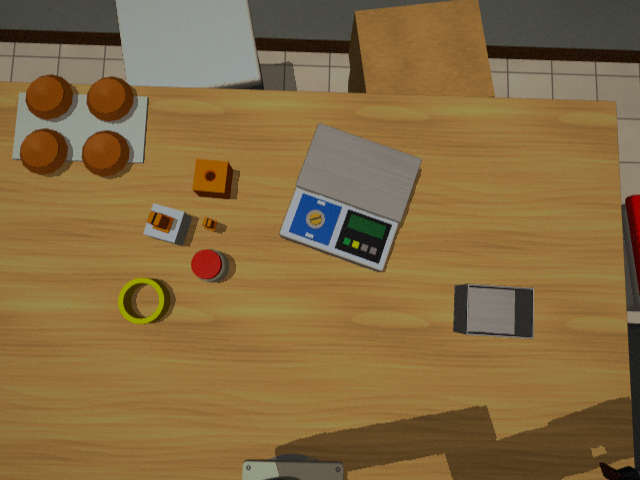

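View pics/side0.png

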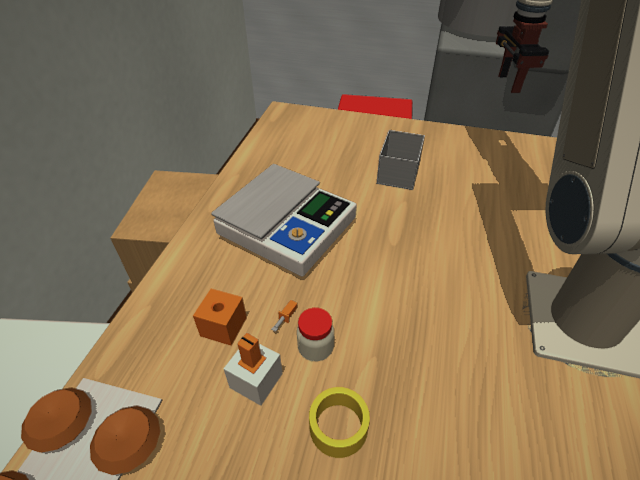

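The white holder, with the driver in it, is at about top (165,222). The small look-alike lies at (209,223), the orange block is at (213,178) and the brass screw at (316,219). I'll enlarge these areas for yaw.

```bash
python3 - <<'E'
from h import *
im=cv2.imread("pics/top0.png")
a=cv2.resize(im[192:252,135:195],(400,400),interpolation=cv2.INTER_CUBIC); b=cv2.resize(im[190:250,286:346],(400,400),interpolation=cv2.INTER_CUBIC)
cv2.imwrite("pics/c0.png",np.hstack([a,b]))
o=get_obs();M=R.from_rotvec(o["orientation"]).as_matrix();print(M.round(3).tolist())
K,p,C=cal("wrist"); print(K[0,0],(M.T@(p-np.array(o["ee_pos"]))).round(1),(M.T@C).round(2).tolist())
# orange mask in white holder
for l in ["holder"]:
  for d in spotter.regions_of("top",l):
    r=d["region"].astype(np.uint8); print(d["point"],d["conf"],cv2.minAreaRect(cv2.findNonZero(r)))
E
```

```text
[[0.953, 0.302, -0.0], [0.302, -0.953, 0.0], [0.0, -0.0, -1.0]]
393.6800715618058 [  69.2   -0.  -162.1] [[0.0, -0.97, -0.25], [1.0, 0.0, 0.0], [-0.0, -0.25, 0.97]]
[210.3, 180.1] 0.96 ((212.330810546875, 178.35386657714844), (38.20269775390625, 38.07866287231445), 7.125016689300537)
[175.3, 226.4] 0.76 ((167.37428283691406, 223.82366943359375), (41.40895462036133, 34.00212097167969), 17.650123596191406)
```

View pics/c0.png

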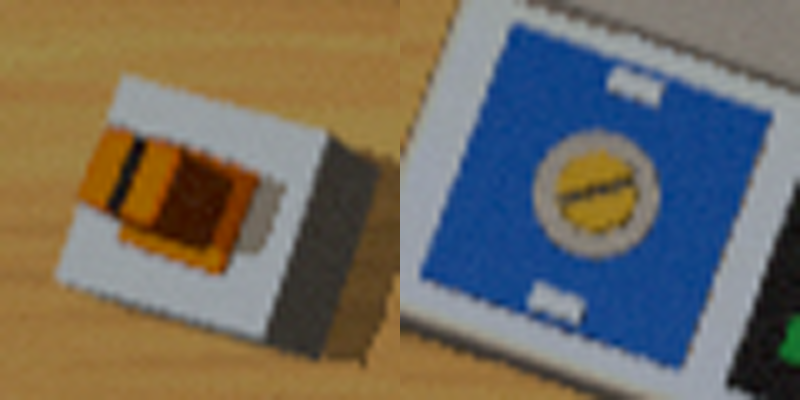

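```bash
python3 - <<'E'
from h import *
f=lambda u,v,z,x0=135,y0=192: at_z("top",(x0+u*.15-.4,y0+v*.15-.4),z)
print("handle",f(131,179,135),"holder",f(193,207,70))
yaw=lambda a,b:np.degrees(np.arctan2(*(b-a)[[1,0]]))
print("stripe yaw",yaw(f(140,140,135),f(118,215,135)),"edges",yaw(f(108,128,135),f(185,152,135)),"holder",yaw(f(123,73,70),f(330,135,70)))
s=lambda u,v,z=70:f(u,v,z,286,190)
print("lock",s(198,192,72),"slot yaw",yaw(s(158,203),s(235,180)))
c=s
print("hatch", yaw(s(118,25),s(372,112)), s((118+372+285+22)/4,(25+112+368+278)/4,66))
o=get_obs();print(o["t"],o["qpos"])
E
```

```text
handle [607.84916813 290.40140751 135.        ] holder [609.4368833  291.24641539  70.        ]
stripe yaw 167.66338660549633 edges -105.78057758650628 holder -105.16532662671213
lock [627.70416487 -34.12788888  72.        ] slot yaw -71.52761994151203
hatch -107.55171679208432 [627.47392549 -34.58082294  66.        ]
0.85 [-1.28300967e+00  4.23049010e-01  1.62992477e+00  3.89845212e-07
  1.08856799e+00 -1.90045943e-02]
```

```bash
cat >> h.py <<'E'
def yaw_of(M): return np.degrees(np.arctan2(M[1,0],M[0,0]))
def state(pr=True):
    o=get_obs(); M=R.from_rotvec(o["orientation"]).as_matrix()
    if pr: print("t",round(o["t"],2),"tcp",np.round(o["ee_pos"],1),"yaw",round(yaw_of(M),2),"tilt",M[:2,2].round(4),"F",np.round(o["ft_force"],1),"m",np.round(o["moment"],2),"w",round(o["width"],1),"gf",o["grasp_force"],"q6",round(o["qpos"][5],2))
    return o,M
def plan(P,yaw,n,g=100):
    o,M=state(); p=np.array(o["ee_pos"]); y0=yaw_of(M); dy=yaw-y0
    M=R.from_euler("zyx",[y0,0,0],degrees=True).as_matrix()@np.diag([1,-1,-1.])
    rows=[]
    for i in range(n):
        s=M.T@((np.array(P)-p)/(n-i)); t=-dy/n
        r=[round(x/10,2) for x in s]+[round(t,2),g]; rows.append(r)
        p=p+M@(np.array(r[:3])*10); M=M@R.from_euler("z",r[3],degrees=True).as_matrix()
    print(rows); print("end",p.round(1),yaw_of(M))
E
python3 -c "
from h import *
plan([608,291,222],165,18)"
```

```text
t 0.85 tcp [ 188.8 -595.8  222.7] yaw 17.58 tilt [ 0. -0.] F [0.1 0.1 0.9] m [0.03 0.05 0.01] w 87.6 gf 0.0 q6 -0.02
[[np.float64(3.71), np.float64(-3.99), np.float64(0.0), np.float64(-8.19), 100], [np.float64(4.24), np.float64(-3.42), np.float64(0.0), np.float64(-8.19), 100], [np.float64(4.68), np.float64(-2.79), np.float64(0.0), np.float64(-8.19), 100], [np.float64(5.03), np.float64(-2.09), np.float64(0.0), np.float64(-8.19), 100], [np.float64(5.28), np.float64(-1.35), np.float64(0.0), np.float64(-8.19), 100], [np.float64(5.42), np.float64(-0.59), np.float64(0.01), np.float64(-8.19), 100], [np.float64(5.45), np.float64(0.19), np.float64(0.0), np.float64(-8.19), 100], [np.float64(5.36), np.float64(0.97), np.float64(0.01), np.float64(-8.19), 100], [np.float64(5.17), np.float64(1.72), np.float64(0.0), np.float64(-8.19), 100], [np.float64(4.87), np.float64(2.44), np.float64(0.01), np.float64(-8.19), 100], [np.float64(4.48), np.float64(3.11), np.float64(0.0), np.float64(-8.19), 100], [np.float64(3.99), np.float64(3.71), np.float64(0.01), np.float64(-8.19), 100], [np.float64(3.42), np.float64(4.25), np.float64(0.0), np.float64(-8.19), 100], [np.float64(2.78), np.float64(4.69), np.float64(0.01), np.float64(-8.19), 100], [np.float64(2.08), np.float64(5.03), np.float64(0.0), np.float64(-8.19), 100], [np.float64(1.34), np.float64(5.28), np.float64(0.01), np.float64(-8.19), 100], [np.float64(0.58), np.float64(5.42), np.float64(0.0), np.float64(-8.19), 100], [np.float64(-0.2), np.float64(5.45), np.float64(0.01), np.float64(-8.19), 100]]
end [608.  291.1 222. ] 164.99783329979604
```

Request:
move_arm([
  [3.7, -4.0, 0, -8.2, 100],
  [4.2, -3.4, 0, -8.2, 100],
  [4.7, -2.8, 0, -8.2, 100],
  [5.0, -2.1, 0, -8.2, 100],
  [5.3, -1.3, 0, -8.2, 100],
  [5.4, -0.6, 0, -8.2, 100],
  [5.4, 0.2, 0, -8.2, 100],
  [5.4, 1.0, 0, -8.2, 100],
  [5.2, 1.7, 0, -8.2, 100],
  [4.9, 2.4, 0, -8.2, 100],
])

```text
t: 2.1
ee_pos: [421.5, -101.4, 223.1]
orientation: [2.022, 2.403, 0.001]
ft_force: [-0.8, -0.4, -1.0]
width: 87.8
grasp_force: 0.0
```

Request:
move_arm([
  [4.5, 3.1, 0, -8.2, 100],
  [4.0, 3.7, 0, -8.2, 100],
  [3.4, 4.2, 0, -8.2, 100],
  [2.8, 4.7, 0, -8.2, 100],
  [2.1, 5.0, 0, -8.2, 100],
  [1.3, 5.3, 0, -8.2, 100],
  [0.6, 5.4, 0, -8.2, 100],
  [-0.2, 5.4, 0, -8.2, 100],
  [0, 0, 0, 0, 100],
  [0, 0, 0, 0, 100],
])

```text
t: 3.35
ee_pos: [604.4, 290.4, 222.1]
orientation: [-0.406, -3.114, 0.002]
ft_force: [0.3, 0.1, -0.7]
width: 87.8
grasp_force: 0.0
```

```bash
python3 - <<'E'
from h import *
state()
im=optics.get_image("wrist"); cv2.imwrite("pics/w1.png",im)
for l,z in (("driver",135),("holder",70)):
  print(l,[(np.round(d["point"]).tolist(),round(d["conf"],2), at_z("wrist",d["point"],z).round(1).tolist()) for d in spotter.find_in("wrist",l)])
E
```

```text
t 3.35 tcp [604.4 290.4 222.1] yaw 165.13 tilt [-0.0012 -0.0008] F [ 0.3  0.1 -0.7] m [ 0.02 -0.11  0.03] w 87.8 gf 0.0 q6 -0.88
driver [([322.0, 240.0], 0.89, [600.8, 293.7, 135.0]), ([173.0, 250.0], 0.78, [581.6, 197.4, 135.0])]
holder [([255.0, 336.0], 0.95, [686.0, 211.2, 70.0]), ([321.0, 212.0], 0.91, [594.3, 295.7, 70.0])]
```

View pics/w1.png

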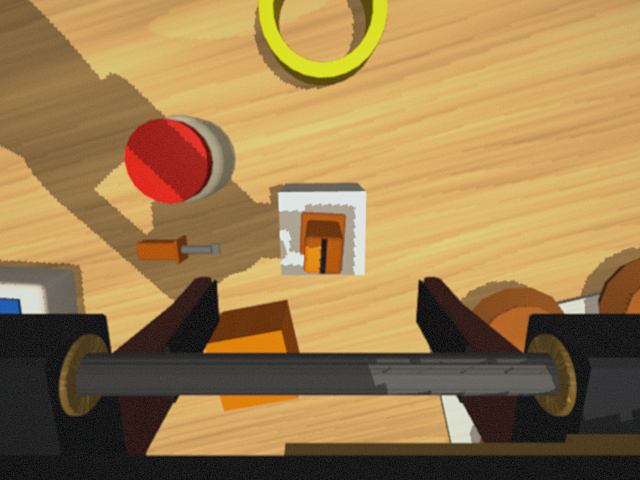

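The handle top is at about (323,255) with the stripe running vertically (324,238)–(323,272), so the yaw is nearly aligned. The jar (165,160) and the little driver (180,250) are clear of the fingers.

```bash
python3 - <<'E'
from h import *
c=cal("wrist"); im=cv2.imread("pics/w1.png")
x0,y0=285,215; s=im[y0:280,x0:360].astype(int)
V=s.max(2); 
print(s[40,10:62].tolist()[::3])
br=((s[...,2]>170)&(s[...,0]<90)).astype(np.uint8)
dk=((V<60)).astype(np.uint8)
n,lab,st,ce=cv2.connectedComponentsWithStats(dk); 
k=[i for i in range(1,n) if st[i,4]>40]; print([(st[i].tolist(),ce[i].round(1)) for i in k])
full=cv2.morphologyEx(br,cv2.MORPH_CLOSE,np.ones((9,9)))
n,lab,st,ce=cv2.connectedComponentsWithStats(full); i=1+np.argmax(st[1:,4]); print(st[i])
r=cv2.minAreaRect(cv2.findNonZero((lab==i).astype(np.uint8))); print(r)
ctr=np.array(r[0])+[x0,y0]; print(ctr,at_z("wrist",ctr,135,c))
B=[at_z("wrist",b+[x0,y0],135,c) for b in cv2.boxPoints(r)]
for a,b in zip(B,B[1:]): print(np.linalg.norm(b-a).round(1),yaw_of(np.array([[ (b-a)[0]],[(b-a)[1]]])))
E
```

```text
[[225, 230, 224], [225, 230, 222], [194, 209, 219], [94, 121, 185], [11, 129, 224], [27, 145, 224], [27, 144, 225], [19, 144, 223], [26, 138, 219], [38, 39, 38], [19, 33, 55], [17, 92, 183], [25, 94, 184], [10, 86, 179], [20, 88, 182], [12, 80, 164], [119, 137, 148], [143, 162, 170]]
[([36, 25, 5, 33, 130], array([38., 41.]))]
[  16    0   43   58 1526]
((36.999996185302734, 28.499996185302734), (41.99999237060547, 56.99999237060547), 0.0)
[321.99999619 243.49999619] [603.11498094 293.48167566 135.        ]
38.7 164.53498282106156
27.1 75.14515387617696
38.7 -13.92534109141268
```

```bash
python3 - <<'E'
from h import *
c=cal("wrist"); im=cv2.imread("pics/w1.png")
a,b=at_z("wrist",(323,239.5),135,c),at_z("wrist",(323,273),135,c); m=(a+b)/2; print(m,np.linalg.norm(b-a))
s=im[238:275,315:332].max(2)<75; ys,xs=np.nonzero(s); pc=np.polyfit(ys,xs,1); print("slope",pc, ys.min(),ys.max())
p=at_z("wrist",(315+np.polyval(pc,3),241),135,c);q=at_z("wrist",(315+np.polyval(pc,33),271),135,c);d=p-q;print("stripe yaw",np.degrees(np.arctan2(d[1],d[0])))
# holder top face
w=(im[175:285,270:375].min(2)>185).astype(np.uint8); ys,xs=np.nonzero(w); print(xs.min()+270,xs.max()+270,ys.min()+175,ys.max()+175)
print("holder ctr",at_z("wrist",(322,(191+275)/2),70,c), np.linalg.norm(at_z("wrist",(279,230),70,c)-at_z("wrist",(365,230),70,c)))
plan([m[0],m[1],150],165,3)
E
```

```text
[611.84725542 291.87588729 135.        ] 23.11725623494731
slope [-0.04978883  9.03015045] 1 34
stripe yaw 162.6114426920789
278 365 191 274
holder ctr [611.13600964 292.07294209  70.        ] 70.48499524734588
t 3.5 tcp [604.7 289.6 222.8] yaw 165.07 tilt [-0.0004 -0.0003] F [-0.2  0.8  0.2] m [ 0.07 -0.15  0.  ] w 88.3 gf 0.0 q6 -0.88
[[np.float64(-0.21), np.float64(0.13), np.float64(2.43), np.float64(0.02), 100], [np.float64(-0.21), np.float64(0.14), np.float64(2.43), np.float64(0.02), 100], [np.float64(-0.21), np.float64(0.13), np.float64(2.42), np.float64(0.02), 100]]
end [611.8 291.9 150. ] 165.01226408026315
```

Request:
move_arm([
  [-0.6, 0.4, 2.7, 1, 100],
  [0, 0, 3.5, 0, 100],
  [0, 0, 3.5, 0, 100],
  [0, 0, 3.0, 0, 100],
  [0, 0, 1.0, 0, 100],
  [0, 0, 0, 0, 0],
  [0, 0, 0, 0, 0],
  [0, 0, 0, 0, 0],
  [0, 0, 0, 0, 0],
  [0, 0, 0, 0, 0],
])

```text
t: 4.75
ee_pos: [612.0, 293.4, 86.0]
orientation: [0.432, 3.111, 0.0]
ft_force: [-0.1, -0.3, 0.3]
width: 41.2
grasp_force: 0.0
```

```bash
python3 -c "
from h import *
state()"
```

```text
t 4.75 tcp [612.  293.4  86. ] yaw 164.18 tilt [0.0005 0.0002] F [-0.1 -0.3  0.3] m [ 0.06 -0.18 -0.03] w 41.2 gf 0.0 q6 -0.87
```

Request:
move_arm([
  [0, 0, 0, 0, 0],
  [0, 0, 0, 0, 0],
  [0, 0, 0, 0, 0],
  [0, 0, 0, 0, 0],
  [0, 0, 0, 0, 0],
  [0, 0, 0, 0, 0],
])

```text
t: 5.5
ee_pos: [611.9, 293.3, 85.7]
orientation: [-0.432, -3.112, 0.0]
ft_force: [-0.4, -0.2, 0.5]
width: 25.9
grasp_force: 29.9
```

```bash
python3 -c "
from h import *
state()"
```

```text
t 5.5 tcp [611.9 293.3  85.7] yaw 164.18 tilt [-0. -0.] F [-0.4 -0.2  0.5] m [-0.02 -0.08  0.04] w 25.9 gf 29.87556517124176 q6 -0.87
```

Request:
move_arm([
  [0, 0, -1.0, 0, 0],
  [0, 0, -3.0, 0, 0],
  [0, 0, -4.0, 0, 0],
  [0, 0, -4.0, 0, 0],
  [0, 0, -2.5, 0, 0],
  [0, 0, 0, 0, 0],
  [0, 0, 0, 0, 0],
])

```text
t: 6.38
ee_pos: [611.2, 293.0, 229.6]
orientation: [-0.432, -3.11, 0.001]
ft_force: [0.1, 0.0, -0.9]
width: 26.4
grasp_force: 29.9
```

```bash
python3 -c "
from h import *
plan([632.5,-48.2,230],108.5,8,0)"
```

```text
t 6.38 tcp [611.2 293.  229.6] yaw 164.18 tilt [-0.0014 -0.0006] F [ 0.1  0.  -0.9] m [ 0.01 -0.15 -0.  ] w 26.4 gf 29.87584948539734 q6 -0.87
[[np.float64(-1.42), np.float64(-4.03), np.float64(-0.0), np.float64(6.96), 0], [np.float64(-1.9), np.float64(-3.83), np.float64(-0.01), np.float64(6.96), 0], [np.float64(-2.35), np.float64(-3.57), np.float64(-0.0), np.float64(6.96), 0], [np.float64(-2.76), np.float64(-3.26), np.float64(-0.01), np.float64(6.96), 0], [np.float64(-3.14), np.float64(-2.9), np.float64(-0.0), np.float64(6.96), 0], [np.float64(-3.46), np.float64(-2.5), np.float64(-0.01), np.float64(6.96), 0], [np.float64(-3.74), np.float64(-2.07), np.float64(-0.0), np.float64(6.96), 0], [np.float64(-3.97), np.float64(-1.59), np.float64(-0.01), np.float64(6.96), 0]]
end [632.5 -48.2 230. ] 108.49843346909334
```

Request:
move_arm([
  [-1.4, -4.0, 0, 7, 0],
  [-1.9, -3.8, 0, 7, 0],
  [-2.4, -3.6, 0, 7, 0],
  [-2.8, -3.3, 0, 7, 0],
  [-3.1, -2.9, 0, 7, 0],
  [-3.5, -2.5, 0, 7, 0],
  [-3.7, -2.1, 0, 7, 0],
  [-4.0, -1.6, 0, 7, 0],
  [0, 0, 0, 0, 0],
  [0, 0, 0, 0, 0],
])

```text
t: 7.62
ee_pos: [631.5, -48.3, 229.3]
orientation: [-1.841, -2.543, 0.001]
ft_force: [-0.1, 0.1, -0.5]
width: 25.7
grasp_force: 29.9
```

```bash
python3 - <<'E'
from h import *
o,M=state(); c=cal("wrist")
im=optics.get_image("wrist"); cv2.imwrite("pics/w2.png",im)
print([(d["point"],d["conf"],at_z("wrist",d["point"],72)) for d in spotter.find_in("wrist","lock")])
tip=np.array(o["ee_pos"])+M@[0,0,70.7]; print("tip",tip,proj("wrist",tip,c))
u,v=proj("wrist",[627.7,-34.1,72],c).astype(int); print(u,v)
cv2.imwrite("pics/c2.png",cv2.resize(im[v-50:v+70,u-80:u+80],(800,600),interpolation=cv2.INTER_CUBIC))
E
```

```text
t 7.62 tcp [631.5 -48.3 229.3] yaw 108.2 tilt [-0.0023  0.0006] F [-0.1  0.1 -0.5] m [-0.04 -0.12 -0.06] w 25.7 gf 29.876049757003784 q6 -0.41
[([318.8, 206.0], 0.75, array([628.36685139, -31.41156282,  72.        ]))]
tip [631.37755017 -48.26232388 158.59875946] [316.1522964  255.13007624]
317 208
```

View pics/c2.png

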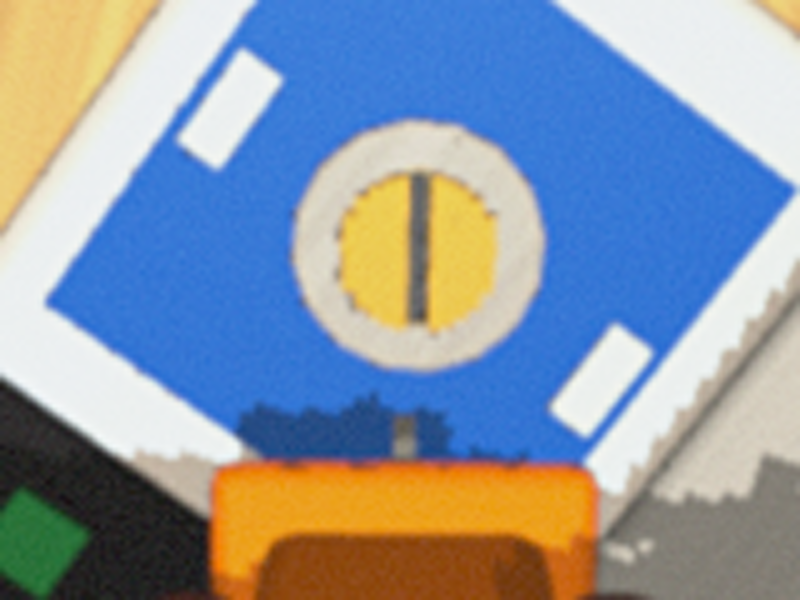

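The slot is at crop (418,247), nearly vertical in the image, and the blade tip shows at (405,435), below it and slightly left. Next I'll fit these to sub-pixel.

```bash
cat >> h.py <<'E'
def lockfit(im,c,z,guess,rad=24):
    """head centre px (from yellow+slot mask) and slot line (dark within head)"""
    u,v=np.round(guess).astype(int); x0,y0=u-rad,v-rad; s=im[y0:v+rad,x0:u+rad].astype(float)
    y=((s[...,2]-s[...,0]>70)&(s[...,1]-s[...,0]>40)).astype(np.uint8)
    n,lab,st,ce=cv2.connectedComponentsWithStats(cv2.morphologyEx(y,cv2.MORPH_CLOSE,np.ones((7,7))),connectivity=8)
    i=1+np.argmax(st[1:,4]); m=(lab==i).astype(np.uint8)
    cn=max(cv2.findContours(m,0,cv2.CHAIN_APPROX_NONE)[0],key=len); hull=cv2.convexHull(cn)
    e=cv2.fitEllipse(cn); inn=np.zeros_like(m); cv2.fillPoly(inn,[hull],1); inn=cv2.erode(inn,np.ones((5,5)))
    w=np.clip(150-s[...,2],0,None)*inn
    rows=[k for k in range(len(w)) if w[k].sum()>150]
    xs=[(w[k]*np.arange(w.shape[1])).sum()/w[k].sum() for k in rows]
    pc=np.polyfit(rows,xs,1); cx,cy=e[0]
    mid=np.array([np.polyval(pc,cy)+x0,cy+y0])
    a=np.array([np.polyval(pc,cy-10)+x0,cy-10+y0]);b=np.array([np.polyval(pc,cy+10)+x0,cy+10+y0])
    A,B=at_z(0,a,z,c),at_z(0,b,z,c); d=A-B
    print("head",np.add(e[0],[x0,y0]),"axes",e[1],"slotmid",mid,"resid",np.std(np.polyval(pc,rows)-xs))
    yw=np.degrees(np.arctan2(d[1],d[0])); print("lock world",at_z(0,mid,z,c),"slot yaw",yw)
    return mid,yw
E
python3 - <<'E'
from h import *
o,M=state(); c=cal("wrist"); im=cv2.imread("pics/w2.png")
mid,yw=lockfit(im,c,74,[320,207])
# blade tip columns
for r in range(240,252): 
    g=im[r,305:332].astype(int); print(r,(g[:,2]-g[:,0]).tolist())
E
```

```text
t 7.72 tcp [631.9 -47.5 229.9] yaw 108.28 tilt [-0.0014  0.0004] F [ 0.6  1.3 -1.1] m [-0.07 -0.1   0.  ] w 26.0 gf 29.875892400741577 q6 -0.41Traceback (most recent call last):
  File "<stdin>", line 3, in <module>
  File "h.py", line 36, in lockfit
    pc=np.polyfit(rows,xs,1); cx,cy=e[0]
    raise TypeError("expected non-empty vector for x")
TypeError: expected non-empty vector for x
```

```bash
python3 - <<'E'
from h import *
im=cv2.imread("pics/w2.png")
print(im[206,300:340].tolist())
for r in range(240,250): 
    g=im[r,308:330].astype(int); print(r,(g[:,2]-g[:,0]).tolist())
E
```

```text
[[196, 211, 217], [198, 216, 218], [206, 218, 222], [190, 208, 215], [161, 191, 212], [108, 192, 227], [85, 204, 237], [82, 207, 237], [81, 203, 236], [84, 204, 236], [82, 203, 236], [83, 205, 237], [81, 204, 236], [80, 202, 236], [80, 204, 236], [85, 207, 237], [83, 204, 237], [77, 192, 233], [90, 164, 200], [104, 116, 127], [100, 98, 97], [91, 94, 98], [81, 122, 146], [76, 176, 222], [85, 204, 238], [86, 207, 238], [80, 201, 235], [84, 204, 236], [84, 203, 236], [82, 204, 237], [81, 202, 236], [82, 201, 236], [85, 206, 236], [79, 204, 237], [79, 202, 235], [103, 205, 236], [152, 206, 227], [189, 210, 217], [197, 211, 215], [196, 211, 218]]
240 [-91, -99, -93, -94, -95, -102, -100, -106, -105, -109, -109, -103, -99, -105, -115, -121, -131, -129, -142, -156, -161, -158]
241 [-95, -96, -96, -92, -94, -99, -91, -68, -32, -30, -28, -38, -72, -95, -95, -98, -108, -119, -144, -157, -160, -161]
242 [-97, -97, -98, -94, -96, -100, -95, -52, -1, 11, 12, -12, -65, -97, -97, -92, -98, -120, -150, -162, -161, -160]
243 [-101, -99, -93, -99, -103, -104, -91, -51, 4, 16, 12, -11, -66, -96, -102, -97, -95, -111, -130, -144, -161, -159]
244 [-96, -100, -102, -101, -97, -101, -95, -56, 1, 16, 10, -12, -67, -95, -97, -94, -94, -93, -106, -133, -155, -162]
245 [-98, -97, -96, -96, -99, -100, -92, -52, 3, 18, 15, -6, -58, -101, -100, -103, -95, -96, -115, -140, -162, -163]
246 [-97, -101, -99, -95, -96, -99, -94, -46, 10, 19, 14, -2, -58, -92, -96, -97, -97, -98, -125, -161, -167, -166]
247 [-97, -95, -100, -101, -101, -102, -94, -40, 9, 19, 15, -4, -58, -95, -109, -104, -96, -103, -127, -158, -163, -164]
248 [-105, -106, -106, -106, -108, -98, -88, -42, 4, 17, 14, -8, -59, -94, -104, -104, -105, -104, -119, -141, -152, -165]
249 [-73, -62, -51, -50, -46, -31, -23, -3, 15, 22, 19, 9, -14, -32, -49, -56, -54, -60, -58, -66, -80, -96]
```

```bash
sed -i 's/150-s\[/215-s[/' h.py; python3 - <<'E'
from h import *
o,M=state(); c=cal("wrist"); im=cv2.imread("pics/w2.png")
mid,yw=lockfit(im,c,74,[320,207])
w=[];
for r in range(242,248):
    g=im[r,312:324].astype(int); q=np.clip(g[:,2]-g[:,0]+88,0,None); w.append((q*np.arange(312,324)).sum()/q.sum())
print("tipcol",np.mean(w))
tip=np.array([631.5,-48.3,229.3])+M@[8,0,70.7]; print("tip near edge pred",proj(0,tip,c))
T=at_z(0,(np.mean(w),240.8),158.6,c); print("near blade edge world at z158.6",T)
e=M.T@(at_z(0,mid,74,c)-T); print("lock minus blade edge in tool",e)
for z in (70,78): print(z, M.T@(at_z(0,mid,z,c)-T))
E
```

```text
t 7.72 tcp [631.9 -47.5 229.9] yaw 108.28 tilt [-0.0014  0.0004] F [ 0.6  1.3 -1.1] m [-0.07 -0.1   0.  ] w 26.0 gf 29.875892400741577 q6 -0.41
head [320.18840408 207.98763275] axes (31.224000930786133, 31.746252059936523) slotmid [320.30285522 207.98763275] resid 0.05976224524204836
lock world [629.93958087 -32.27068449  74.        ] slot yaw 107.20847853748943
tipcol 317.38414574686135
tip near edge pred [315.18764757 243.29262142]
near blade edge world at z158.6 [629.67571753 -38.75976939 158.6       ]
lock minus blade edge in tool [ 6.01379719  2.38704448 84.60185641]
70 [ 5.33925369  2.4182697  88.60130363]
78 [ 6.68834069  2.35581926 80.6024092 ]
```

Request:
move_arm([
  [0.4, 0.2, 0, 1, 0],
  [0, 0, 3.0, 0, 0],
  [0, 0, 3.0, 0, 0],
  [0, 0, 1.0, 0, 0],
  [0, 0, 0, 0, 0],
  [0, 0, 0, 0, 0],
  [0, 0, 0, 0, 0],
])

```text
t: 8.6
ee_pos: [633.7, -44.2, 161.9]
orientation: [1.864, 2.527, 0.002]
ft_force: [-0.2, 0.4, -0.5]
width: 25.8
grasp_force: 29.9
```

```bash
python3 - <<'E'
from h import *
o,M=state(); c=cal("wrist")
im=optics.get_image("wrist"); cv2.imwrite("pics/w3.png",im)
u,v=proj("wrist",[629.9,-32.3,74],c).astype(int); print(u,v)
print("tip",proj(0,np.array(o["ee_pos"])+M@[8,0,70.7],c))
cv2.imwrite("pics/c3.png",cv2.resize(im[v-50:v+70,u-80:u+80],(800,600),interpolation=cv2.INTER_CUBIC))
E
```

```text
t 8.6 tcp [633.7 -44.2 161.9] yaw 107.18 tilt [ 0.002  -0.0002] F [-0.2  0.4 -0.5] m [-0.07 -0.07  0.02] w 25.8 gf 29.87601399421692 q6 -0.39
315 229
tip [316.19139017 242.55010972]
```

View pics/c3.png

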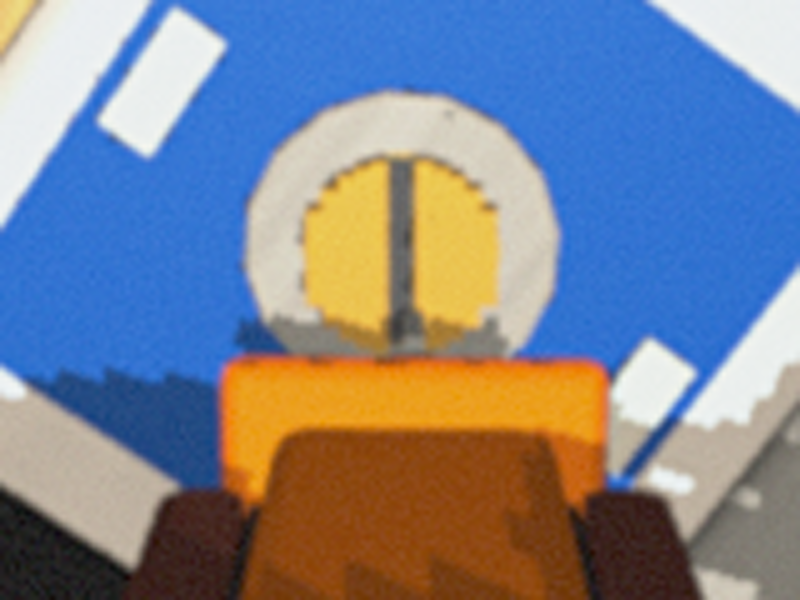

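Slot now runs vertically at crop x≈400 and the blade tip sits at about (405,325), close to its line. I'll fit the offset.

```bash
python3 - <<'E'
from h import *
im=cv2.imread("pics/w3.png").astype(int); c=cal("wrist")
for r in list(range(212,250,3))+[243,244,245,246,247]:
    g=im[r,305:328]; print(r,g[:,2].tolist())
def col(r,lo=308,hi=324):
    g=im[r,lo:hi]; w=np.clip((g[:,2].max()-12)-g[:,2],0,None); return (w*np.arange(lo,hi)).sum()/w.sum()
rows=np.arange(214,238); print(np.round([col(r) for r in rows],2)); print(np.polyfit(rows,[col(r) for r in rows],1), col(240))
E
```

```text
212 [185, 191, 193, 205, 229, 237, 233, 200, 124, 103, 97, 100, 148, 218, 237, 235, 223, 200, 189, 186, 178, 188, 194]
215 [234, 237, 236, 236, 236, 237, 234, 194, 120, 98, 104, 106, 150, 221, 237, 237, 235, 236, 236, 235, 236, 236, 226]
218 [235, 236, 234, 234, 237, 236, 234, 200, 130, 102, 106, 112, 159, 224, 236, 237, 235, 234, 233, 235, 236, 235, 236]
221 [236, 234, 234, 235, 236, 237, 233, 200, 128, 101, 102, 113, 155, 218, 237, 235, 234, 235, 236, 235, 236, 235, 237]
224 [234, 236, 235, 235, 236, 237, 234, 192, 122, 98, 104, 101, 146, 219, 236, 237, 234, 234, 235, 236, 236, 234, 235]
227 [235, 235, 235, 235, 236, 237, 233, 196, 127, 99, 94, 84, 148, 223, 237, 236, 236, 235, 236, 235, 234, 235, 236]
230 [235, 235, 235, 235, 236, 236, 234, 200, 126, 102, 102, 110, 152, 221, 238, 235, 235, 234, 236, 236, 234, 235, 235]
233 [233, 237, 236, 236, 236, 237, 234, 201, 131, 100, 105, 101, 145, 221, 236, 237, 236, 235, 234, 235, 235, 235, 235]
236 [235, 236, 235, 235, 235, 237, 232, 198, 126, 103, 91, 87, 144, 222, 237, 237, 236, 235, 236, 236, 235, 235, 236]
239 [237, 234, 235, 234, 236
[... 544 characters left out ...]
6, 215, 223]
244 [173, 186, 210, 215, 222, 225, 177, 131, 83, 61, 75, 93, 86, 100, 132, 171, 168, 165, 167, 168, 171, 174, 187]
245 [166, 163, 171, 174, 184, 195, 167, 127, 80, 65, 76, 95, 99, 99, 122, 151, 171, 163, 162, 168, 164, 159, 158]
246 [160, 165, 164, 164, 170, 170, 163, 131, 89, 73, 98, 122, 126, 122, 137, 154, 163, 167, 166, 165, 162, 160, 147]
247 [150, 159, 167, 166, 166, 165, 163, 143, 108, 97, 117, 135, 143, 142, 147, 159, 165, 169, 163, 153, 145, 144, 139]
[314.8  314.74 314.74 314.71 314.74 314.73 314.76 314.78 314.85 314.82
 314.78 314.81 314.85 314.82 314.79 314.79 314.78 314.79 314.81 314.84
 314.88 314.86 314.85 314.79]
[4.23998430e-03 3.13840704e+02] 315.02453987730064
```

```bash
python3 - <<'E'
from h import *
from scipy.optimize import least_squares
im=cv2.imread("pics/w3.png").astype(int); c=cal("wrist"); o,M=state(); print(c[0].round(1).tolist())
x0,y0=285,200
s=im[y0:240,x0:345]; y=((s[...,2]-s[...,0]>85)&(s[...,1]-s[...,0]>60)).astype(np.uint8)
y=cv2.morphologyEx(y,cv2.MORPH_CLOSE,np.ones((1,9)))
n,lab,st,ce=cv2.connectedComponentsWithStats(y); m=lab==1+np.argmax(st[1:,4])
P=[]
for r in range(2,39):
    k=np.nonzero(m[r])[0]
    if len(k)>12: P+= [(k[0]-.5+x0,r+y0),(k[-1]+.5+x0,r+y0)]
for z in (72,75,78):
    W=np.array([(M.T@at_z(0,p,z,c))[:2] for p in P])
    f=least_squares(lambda q:np.hypot(*(W-q[:2]).T)-q[2],[*W.mean(0),13],loss="soft_l1",f_scale=.3)
    T=M.T@at_z(0,(317.1,241.3),161.9-70.7,c); L=M.T@at_z(0,(314.8,229),z,c)
    print(z,"r",f.x[2],"headctr-bladeedge",f.x[:2]-T[:2],"slot y",(L-T)[1])
E
```

```text
t 8.65 tcp [633.5 -44.2 161.7] yaw 107.17 tilt [ 0.0017 -0.0001] F [-0.2  0.9 -1.8] m [-0.03 -0.04 -0.04] w 25.9 gf 29.87593710422516 q6 -0.39
[[393.7, 0.0, 317.3], [0.0, 393.7, 242.9], [0.0, 0.0, 1.0]]
72 r 13.028957026555412 headctr-bladeedge [ 3.03409545 -1.51105889] slot y -1.5197385300807582
75 r 12.874098714347124 headctr-bladeedge [ 3.70954902 -1.49255079] slot y -1.500847990910529
78 r 12.719236319935666 headctr-bladeedge [ 4.3850076  -1.47403992] slot y -1.4819574517402998
```

Request:
move_arm([
  [1.1, -0.15, 0, 0, 0],
  [0, 0, 1.0, 0, 0],
  [0, 0, 0.3, 0, 0],
  [0, 0, 0, 0, 0],
  [0, 0, 0, 0, 0],
])

```text
t: 9.28
ee_pos: [628.4, -34.2, 147.6]
orientation: [1.865, 2.528, -0.0]
ft_force: [0.9, 0.6, -0.2]
width: 25.7
grasp_force: 29.9
```

```bash
python3 - <<'E'
from h import *
o,M=state(); c=cal("wrist")
im=optics.get_image("wrist"); cv2.imwrite("pics/w4.png",im)
t=proj("wrist",np.array(o["ee_pos"])+M@[13,0,72],c); print(t); u,v=t.astype(int)
cv2.imwrite("pics/c4.png",cv2.resize(im[v-30:v+30,u-40:u+40],(800,600),interpolation=cv2.INTER_CUBIC))
E
```

```text
t 9.28 tcp [628.4 -34.2 147.6] yaw 107.17 tilt [ 0.     -0.0001] F [ 0.9  0.6 -0.2] m [-0.05 -0.07  0.03] w 25.7 gf 29.875971972942352 q6 -0.37
[316.19555187 234.09345896]
```

View pics/c4.png

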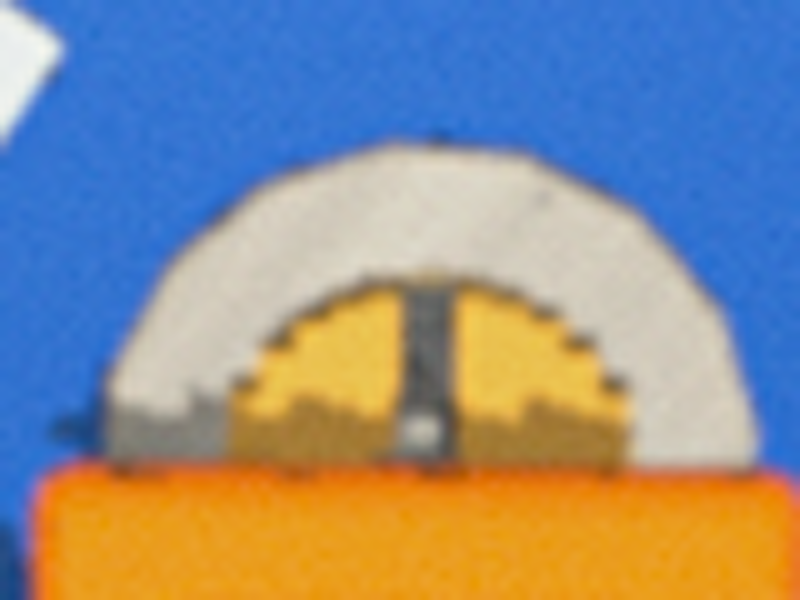

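Blade is at crop (424,430) and the slot centre at x≈429, so it needs about +0.3 mm in tool y. Then I'll descend gently.

Request:
move_arm([
  [0, 0.03, 0.1, 0, 0],
  [0, 0, 0.2, 0, 0],
  [0, 0, 0.2, 0, 0],
  [0, 0, 0.1, 0, 0],
  [0, 0, 0, 0, 0],
])

```text
t: 9.95
ee_pos: [628.5, -34.0, 141.8]
orientation: [1.865, 2.528, 0.0]
ft_force: [0.2, -0.2, -0.3]
width: 25.7
grasp_force: 29.9
```

```bash
python3 -c "
from h import *
state()"
```

```text
t 9.95 tcp [628.5 -34.  141.8] yaw 107.18 tilt [0. 0.] F [ 0.2 -0.2 -0.3] m [ 0.01 -0.05  0.02] w 25.7 gf 29.876331388950348 q6 -0.37
```

Request:
move_arm([
  [0, 0, 0.1, 0, 0],
  [0, 0, 0, 0, 0],
])

```text
t: 10.2
ee_pos: [628.6, -34.0, 141.6]
orientation: [1.865, 2.528, 0.0]
ft_force: [-1.8, 0.1, 6.8]
width: 25.8
grasp_force: 29.9
```

Request:
move_arm([
  [0, 0, 0.1, 0, 0],
  [0, 0, 0, 0, 0],
])

```text
t: 10.45
ee_pos: [628.7, -34.0, 141.3]
orientation: [1.864, 2.528, 0.0]
ft_force: [-4.4, 0.8, 13.3]
width: 26.0
grasp_force: 29.9
```

Request:
move_arm([
  [0, 0, 0.05, 0, 0],
  [0, 0, 0, 0, 0],
])

```text
t: 10.7
ee_pos: [628.8, -34.0, 141.2]
orientation: [1.864, 2.528, 0.001]
ft_force: [-4.1, -0.1, 15.0]
width: 25.9
grasp_force: 30.0
```

Request:
move_arm([
  [0, 0, -0.15, 0, 0],
  [0, 0, 0, 0, 0],
])

```text
t: 10.95
ee_pos: [628.7, -34.0, 141.5]
orientation: [1.864, 2.528, 0.0]
ft_force: [-2.2, 1.1, 7.9]
width: 26.1
grasp_force: 29.9
```

```bash
python3 - <<'E'
from h import *
o,M=state(); c=cal("wrist")
im=optics.get_image("wrist"); cv2.imwrite("pics/w5.png",im)
t=proj("wrist",np.array(o["ee_pos"])+M@[13,0,72],c); print(t); u,v=t.astype(int)
cv2.imwrite("pics/c5.png",cv2.resize(im[v-25:v+20,u-30:u+30],(800,600),interpolation=cv2.INTER_CUBIC)); print(u,v)
for r in range(v-16,v+8,2): print(r,im[r,u-8:u+12].max(1).tolist())
E
```

```text
t 10.95 tcp [628.7 -34.  141.5] yaw 107.18 tilt [ 0.0006 -0.0001] F [-2.2  1.1  7.9] m [-0.02  0.54 -0.04] w 26.1 gf 29.948415756225586 q6 -0.37
[316.15726504 234.11200403]
316 234
218 [209, 209, 212, 211, 210, 211, 212, 212, 213, 214, 213, 205, 212, 213, 212, 209, 210, 210, 210, 209]
220 [207, 204, 197, 182, 176, 170, 173, 175, 172, 167, 157, 145, 158, 162, 163, 171, 184, 183, 184, 189]
222 [154, 164, 184, 196, 204, 207, 213, 220, 218, 221, 224, 223, 214, 212, 210, 209, 205, 202, 197, 197]
224 [212, 212, 210, 212, 208, 210, 215, 215, 218, 216, 216, 214, 216, 218, 218, 219, 219, 216, 216, 214]
226 [211, 207, 208, 210, 212, 215, 216, 218, 218, 217, 216, 217, 218, 217, 217, 216, 214, 213, 213, 211]
228 [209, 208, 212, 213, 214, 217, 218, 217, 217, 217, 218, 216, 215, 217, 214, 214, 212, 211, 205, 206]
230 [214, 210, 216, 216, 217, 217, 213, 217, 218, 218, 214, 215, 214, 215, 210, 209, 205, 207, 210, 210]
232 [216, 218, 219, 219, 218, 218, 216, 218, 219, 218, 220, 217, 217, 213, 206, 208, 209, 212, 209, 212]
234 [211, 198, 180, 168, 150, 153, 157, 154, 163, 168, 178, 177, 167, 158, 149, 148, 157, 171, 189, 193]
236 [166, 152, 154, 179, 213, 219, 199, 155, 107, 102, 100, 98, 114, 171, 214, 217, 200, 163, 149, 169]
238 [220, 235, 235, 236, 238, 238, 229, 170, 112, 102, 101, 97, 120, 195, 237, 240, 237, 234, 233, 227]
240 [235, 235, 235, 233, 236, 238, 227, 163, 107, 99, 100, 96, 130, 200, 235, 236, 235, 233, 235, 233]
```

View pics/c5.png

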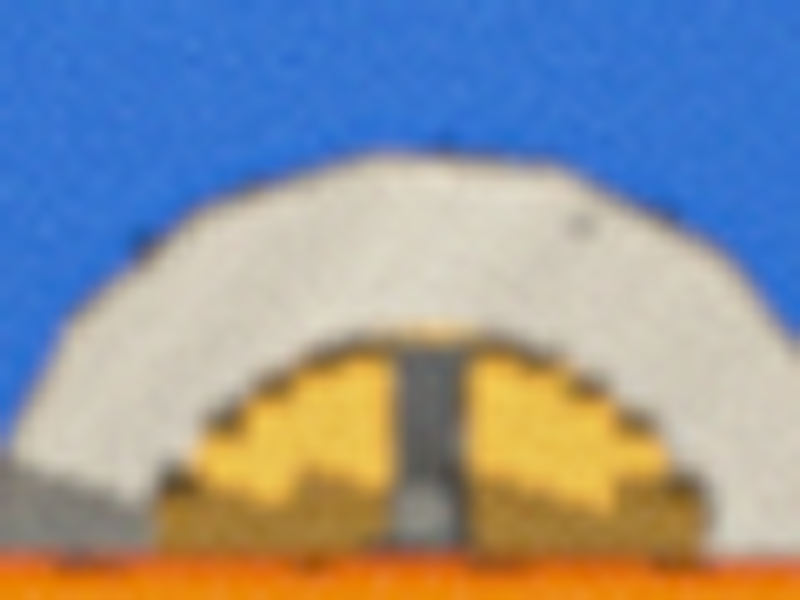

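```bash
python3 - <<'E'
from h import *
im=cv2.imread("pics/w5.png")
for r in range(240,252): print(r,im[r,311:325,2].tolist(), im[r,311:325,0].tolist())
im=cv2.imread("pics/w4.png"); print()
for r in range(240,252): print(r,im[r,311:325,2].tolist())
E
```

```text
240 [233, 236, 238, 227, 163, 107, 97, 98, 96, 130, 200, 235, 236, 235] [77, 80, 82, 76, 80, 92, 96, 97, 93, 85, 84, 77, 81, 80]
241 [233, 235, 236, 225, 165, 106, 94, 99, 102, 140, 206, 236, 236, 234] [76, 82, 81, 73, 79, 89, 92, 94, 96, 96, 89, 76, 79, 74]
242 [236, 234, 238, 229, 174, 107, 93, 94, 99, 138, 206, 235, 237, 235] [83, 77, 79, 79, 86, 87, 87, 87, 93, 95, 88, 75, 77, 77]
243 [234, 236, 238, 230, 174, 109, 88, 92, 90, 125, 197, 235, 235, 234] [77, 79, 82, 79, 84, 87, 82, 85, 82, 82, 79, 77, 77, 79]
244 [209, 222, 235, 228, 171, 108, 89, 92, 78, 104, 166, 205, 216, 221] [62, 71, 76, 81, 84, 88, 86, 84, 70, 66, 66, 67, 65, 68]
245 [173, 186, 204, 196, 150, 116, 116, 109, 89, 90, 136, 167, 172, 182] [55, 60, 62, 70, 84, 99, 104, 102, 84, 63, 57, 50, 56, 56]
246 [164, 165, 169, 158, 137, 133, 134, 130, 107, 94, 127, 164, 159, 164] [52, 49, 54, 59, 92, 120, 123, 120, 103, 69, 54, 57, 47, 50]
247 [163, 162, 162, 154, 137, 138, 140, 140, 126, 96, 131, 159, 168, 165] [47, 49, 48, 63, 94, 124, 126, 129, 112, 74, 55, 50, 56, 52]
248 [164, 162, 161, 152, 134, 133, 140, 131, 114, 96
[... 665 characters left out ...]
9, 93, 93, 112, 176, 237, 238, 234]
243 [232, 236, 236, 234, 196, 121, 87, 94, 93, 103, 169, 236, 239, 235]
244 [221, 234, 235, 227, 168, 109, 97, 100, 87, 83, 141, 220, 234, 236]
245 [183, 207, 210, 200, 160, 123, 130, 130, 116, 85, 115, 181, 208, 209]
246 [166, 167, 171, 167, 156, 154, 176, 182, 160, 100, 109, 158, 172, 173]
247 [163, 163, 166, 162, 156, 155, 176, 177, 158, 97, 111, 162, 163, 163]
248 [162, 163, 160, 158, 146, 137, 139, 145, 123, 88, 111, 155, 164, 163]
249 [169, 159, 145, 136, 129, 120, 116, 109, 108, 96, 117, 151, 165, 164]
250 [183, 181, 168, 161, 165, 164, 148, 127, 126, 140, 147, 163, 178, 177]
251 [217, 217, 217, 210, 212, 214, 200, 167, 160, 171, 175, 185, 211, 211]
```

Request:
move_arm([
  [0, 0, -0.2, 0, 0],
  [0, 0.04, 0, 0, 0],
  [0, 0, 0, 0, 0],
  [0, 0, 0.15, 0, 0],
  [0, 0, 0.1, 0, 0],
  [0, 0, 0.1, 0, 0],
  [0, 0, 0, 0, 0],
])

```text
t: 11.88
ee_pos: [629.2, -33.9, 141.2]
orientation: [1.864, 2.528, 0.0]
ft_force: [-5.8, -0.2, 14.9]
width: 26.1
grasp_force: 30.0
```

Request:
move_arm([
  [0, 0, -0.2, 0, 0],
  [0, 0, 0, 0, 0],
  [0, 0, 0, 0, 0],
])

```text
t: 12.25
ee_pos: [629.2, -33.9, 141.6]
orientation: [1.864, 2.528, 0.0]
ft_force: [-1.4, -0.2, 6.5]
width: 26.1
grasp_force: 29.9
```

Request:
move_arm([
  [0, 0.05, 0, 0, 0],
  [0, 0.03, 0, 0, 0],
  [0, 0, 0, 0, 0],
])

```text
t: 12.62
ee_pos: [629.4, -33.9, 141.5]
orientation: [-1.864, -2.528, 0.001]
ft_force: [-2.3, -0.7, 7.9]
width: 26.1
grasp_force: 29.9
```

```bash
python3 - <<'E'
from h import *
state()
im=optics.get_image("wrist"); cv2.imwrite("pics/w6.png",im)
for r in range(236,252): print(r,im[r,308:325,2].tolist(), im[r,308:325,0].tolist())
E
```

```text
t 12.62 tcp [629.4 -33.9 141.5] yaw 107.18 tilt [-0.0008 -0.0004] F [-2.3 -0.7  7.9] m [-0.2   0.65 -0.04] w 26.1 gf 29.948128759860992 q6 -0.37
236 [166, 156, 175, 217, 226, 212, 156, 110, 101, 100, 97, 119, 185, 222, 222, 201, 165] [67, 54, 53, 63, 73, 76, 87, 98, 102, 98, 93, 82, 79, 73, 66, 60, 57]
237 [220, 218, 226, 235, 237, 229, 172, 115, 101, 106, 94, 122, 199, 238, 237, 231, 218] [64, 67, 72, 76, 76, 79, 92, 98, 104, 104, 91, 78, 77, 81, 76, 80, 62]
238 [235, 234, 234, 236, 236, 229, 165, 112, 105, 102, 90, 117, 202, 239, 237, 236, 236] [79, 75, 71, 79, 77, 79, 85, 93, 102, 99, 87, 71, 78, 83, 78, 79, 81]
239 [234, 235, 236, 236, 238, 227, 168, 108, 106, 104, 93, 120, 195, 234, 236, 235, 235] [80, 77, 83, 83, 83, 74, 85, 96, 100, 100, 91, 73, 70, 78, 81, 78, 81]
240 [233, 233, 234, 234, 235, 228, 163, 105, 96, 101, 96, 128, 201, 237, 236, 235, 233] [77, 79, 82, 78, 77, 80, 80, 95, 95, 100, 90, 82, 81, 82, 79, 77, 80]
241 [235, 234, 234, 235, 236, 228, 173, 108, 94, 93, 97, 135, 204, 237, 239, 233, 235] [81, 78, 82, 79, 78, 81, 88, 90, 90, 89, 87, 86, 85, 81, 86, 74, 81]
242
[... 894 characters left out ...]
52, 44, 48, 69, 98, 122, 137, 158, 142, 82, 43, 54, 51, 54]
248 [165, 158, 162, 166, 163, 146, 110, 102, 130, 134, 137, 133, 136, 154, 163, 163, 165] [52, 50, 52, 57, 55, 53, 71, 96, 122, 125, 128, 114, 75, 53, 46, 54, 56]
249 [163, 165, 164, 158, 157, 134, 107, 103, 115, 118, 117, 113, 115, 138, 155, 163, 163] [48, 49, 51, 47, 56, 51, 70, 83, 98, 102, 103, 95, 69, 57, 52, 49, 48]
250 [161, 166, 170, 174, 171, 158, 149, 151, 152, 150, 152, 136, 121, 132, 152, 161, 164] [37, 37, 29, 44, 43, 44, 52, 61, 67, 60, 66, 57, 51, 44, 42, 46, 46]
251 [173, 183, 203, 211, 207, 208, 207, 207, 209, 204, 206, 192, 165, 159, 167, 168, 182] [22, 5, 13, 31, 13, 14, 24, 23, 34, 28, 31, 28, 29, 20, 22, 14, 26]
```

The blade stays within the slot walls (slot 314.0–319.6, blade 315–319.8). Contact height was the same at both y offsets, so it is on the floor at tip z ≈ 71. I'll centre it, press lightly and start turning.

Request:
move_arm([
  [0, -0.05, -0.05, 0, 0],
  [0, 0, 0, 0, 0],
  [0, 0, 0.02, 4, 0],
  [0, 0, 0.02, 4, 0],
  [0, 0, 0.02, 4, 0],
  [0, 0, 0, 0, 0],
])

```text
t: 13.42
ee_pos: [629.2, -33.9, 141.2]
orientation: [-2.12, -2.319, 0.0]
ft_force: [-1.3, -0.2, 6.2]
width: 26.0
grasp_force: 29.9
```

```bash
python3 - <<'E'
from h import *
state()
im=optics.get_image("wrist"); cv2.imwrite("pics/w7.png",im)
state()
for r in range(236,250,2): print(r,im[r,306:328,2].tolist())
E
```

```text
t 13.43 tcp [629.2 -33.9 141.2] yaw 95.14 tilt [-0.0002 -0.0002] F [-1.3 -0.2  6.2] m [-0.13  0.36 -0.01] w 26.0 gf 29.94688332080841 q6 -0.16
t 13.47 tcp [629.2 -33.9 141.3] yaw 95.18 tilt [-0.0002 -0.0002] F [-2.5 -0.4  5.5] m [-0.21  0.37  0.02] w 26.0 gf 29.946645498275757 q6 -0.16
236 [152, 137, 137, 166, 199, 205, 180, 127, 96, 100, 94, 102, 141, 193, 221, 219, 197, 173, 164, 175, 180, 171]
238 [201, 221, 227, 229, 233, 235, 225, 162, 110, 99, 105, 100, 127, 192, 233, 236, 232, 231, 230, 224, 213, 203]
240 [233, 232, 232, 232, 230, 232, 226, 169, 110, 97, 94, 92, 117, 191, 231, 232, 230, 230, 232, 232, 230, 233]
242 [230, 231, 231, 230, 230, 232, 225, 169, 107, 96, 94, 90, 118, 192, 233, 233, 228, 228, 229, 233, 233, 234]
244 [230, 232, 234, 233, 234, 233, 229, 183, 100, 87, 94, 91, 103, 171, 230, 232, 232, 231, 225, 212, 203, 205]
246 [204, 203, 204, 206, 204, 205, 195, 157, 101, 130, 174, 179, 183, 204, 230, 231, 233, 231, 221, 170, 156, 158]
248 [158, 162, 160, 161, 162, 161, 159, 136, 89, 102, 136, 138, 142, 149, 162, 162, 163, 164, 167, 159, 161, 163]
```

Request:
move_arm([
  [0, 0, 0.015, 4, 0],
  [0, 0, 0.015, 4, 0],
  [0, 0, 0.015, 4, 0],
  [0, 0, 0.015, 4, 0],
  [0, 0, 0, 0, 0],
])

```text
t: 14.1
ee_pos: [628.9, -33.9, 140.6]
orientation: [-2.421, -2.001, 0.001]
ft_force: [-2.8, -0.4, 6.2]
width: 26.0
grasp_force: 29.9
```

```bash
python3 -c "
from h import *
state()"
```

```text
t 14.1 tcp [628.9 -33.9 140.6] yaw 79.14 tilt [-0.0008 -0.0002] F [-2.8 -0.4  6.2] m [-0.22  0.6  -0.02] w 26.0 gf 29.947002232074738 q6 0.12
```

Request:
move_arm([
  [0, 0, 0.015, 4, 0],
  [0, 0, 0, 0, 0],
])

```text
t: 14.35
ee_pos: [628.8, -33.9, 140.4]
orientation: [-2.49, -1.915, 0.001]
ft_force: [-3.0, -0.7, 5.7]
width: 26.1
grasp_force: 29.9
```

```bash
python3 -c "
from h import *
state()"
```

```text
t 14.35 tcp [628.8 -33.9 140.4] yaw 75.14 tilt [-0.001  -0.0002] F [-3.  -0.7  5.7] m [-0.24  0.55 -0.01] w 26.1 gf 29.946958422660828 q6 0.19
```

Request:
move_arm([
  [0, -0.02, 0.012, 3, 0],
  [0, 0, 0, 0, 0],
])

```text
t: 14.6
ee_pos: [628.8, -33.9, 140.4]
orientation: [-2.539, -1.85, 0.001]
ft_force: [-3.1, -0.4, 5.7]
width: 25.9
grasp_force: 29.9
```

```bash
python3 -c "
from h import *
state()"
```

```text
t 14.6 tcp [628.8 -33.9 140.4] yaw 72.16 tilt [-0.0007 -0.0003] F [-3.1 -0.4  5.7] m [-0.3   0.53  0.02] w 25.9 gf 29.946593642234802 q6 0.24
```

Request:
move_arm([
  [0, -0.01, 0.012, 3, 0],
  [0, 0, 0, 0, 0],
])

```text
t: 14.85
ee_pos: [628.7, -33.9, 140.2]
orientation: [-2.587, -1.783, 0.001]
ft_force: [-2.2, -1.3, 5.5]
width: 25.6
grasp_force: 29.9
```

```bash
python3 -c "
from h import *
state()
im=optics.get_image('wrist'); cv2.imwrite('pics/w8.png',im)
state()
for r in range(236,250,2): print(r,im[r,306:328,2].tolist())"
```

```text
t 14.85 tcp [628.7 -33.9 140.2] yaw 69.16 tilt [-0.0005 -0.0003] F [-2.2 -1.3  5.5] m [-0.21  0.53  0.04] w 25.6 gf 29.946585595607758 q6 0.29
t 14.9 tcp [628.7 -33.9 140.2] yaw 69.18 tilt [-0.0006 -0.0003] F [-2.7 -0.4  5. ] m [-0.26  0.56  0.01] w 26.1 gf 29.946385324001312 q6 0.29
236 [171, 151, 142, 154, 175, 180, 175, 188, 205, 204, 209, 205, 205, 208, 206, 201, 179, 157, 160, 165, 174, 178]
238 [202, 214, 217, 223, 230, 233, 222, 181, 192, 207, 209, 204, 211, 225, 232, 233, 231, 231, 230, 223, 198, 185]
240 [228, 230, 231, 231, 232, 231, 220, 183, 167, 197, 202, 185, 163, 203, 230, 232, 229, 230, 230, 230, 231, 230]
242 [230, 230, 228, 231, 231, 231, 225, 202, 193, 165, 124, 108, 131, 185, 229, 232, 230, 229, 229, 228, 231, 231]
244 [192, 185, 215, 231, 234, 229, 222, 178, 160, 132, 85, 71, 94, 166, 230, 232, 224, 206, 195, 202, 226, 233]
246 [158, 161, 174, 197, 194, 171, 160, 144, 129, 120, 115, 115, 115, 137, 167, 168, 164, 160, 159, 161, 180, 196]
248 [161, 165, 163, 159, 161, 162, 159, 144, 128, 128, 129, 131, 131, 139, 154, 158, 157, 163, 163, 158, 158, 159]
```

Request:
move_arm([
  [0, 0, 0.012, 3, 0],
  [0, 0, 0, 0, 0],
])

```text
t: 15.15
ee_pos: [628.7, -33.9, 140.1]
orientation: [-2.632, -1.714, 0.001]
ft_force: [-3.0, -0.9, 5.5]
width: 25.7
grasp_force: 29.9
```

```bash
python3 -c "
from h import *
state()"
```

```text
t 15.15 tcp [628.7 -33.9 140.1] yaw 66.15 tilt [-0.0007 -0.0003] F [-3.  -0.9  5.5] m [-0.23  0.57  0.  ] w 25.7 gf 29.946489930152893 q6 0.34
```

Request:
move_arm([
  [0, -0.01, 0.012, 3, 0],
  [0, 0, 0, 0, 0],
])

```text
t: 15.4
ee_pos: [628.5, -33.7, 140.0]
orientation: [-2.676, -1.645, 0.001]
ft_force: [-2.9, -0.5, 6.8]
width: 25.9
grasp_force: 29.9
```

```bash
python3 -c "
from h import *
state()"
```

```text
t 15.4 tcp [628.5 -33.7 140. ] yaw 63.15 tilt [-0.0009 -0.0001] F [-2.9 -0.5  6.8] m [-0.17  0.64  0.02] w 25.9 gf 29.94686096906662 q6 0.4
```

Request:
move_arm([
  [0, 0, 0.012, 3, 0],
  [0, 0, 0, 0, 0],
])

```text
t: 15.65
ee_pos: [628.4, -33.7, 140.0]
orientation: [-2.718, -1.575, 0.002]
ft_force: [-3.5, -0.2, 8.3]
width: 25.6
grasp_force: 29.9
```

```bash
python3 -c "
from h import *
state()"
```

```text
t 15.65 tcp [628.4 -33.7 140. ] yaw 60.17 tilt [-0.0011 -0.0001] F [-3.5 -0.2  8.3] m [-0.09  0.8   0.12] w 25.6 gf 29.94953602552414 q6 0.45
```

Request:
move_arm([
  [0, 0, -0.01, 1, 0],
  [0, 0, 0, 0, 0],
])

```text
t: 15.9
ee_pos: [628.4, -33.7, 140.0]
orientation: [-2.731, -1.551, 0.002]
ft_force: [-3.6, -0.8, 6.9]
width: 25.7
grasp_force: 30.0
```

```bash
python3 -c "
from h import *
state()
im=optics.get_image('wrist'); cv2.imwrite('pics/w9.png',im)
state()
for r in range(236,250,2): print(r,im[r,306:328,2].tolist())"
```

```text
t 15.9 tcp [628.4 -33.7 140. ] yaw 59.2 tilt [-0.0012 -0.0002] F [-3.6 -0.8  6.9] m [-0.14  0.75  0.2 ] w 25.7 gf 29.951030910015106 q6 0.47
t 15.95 tcp [628.4 -33.7 140. ] yaw 59.2 tilt [-0.0012 -0.0002] F [-3.2 -0.4  7.8] m [-0.11  0.74  0.19] w 26.0 gf 29.950948655605316 q6 0.47
236 [197, 190, 160, 153, 158, 179, 204, 215, 210, 205, 194, 190, 211, 222, 208, 191, 191, 194, 183, 167, 149, 152]
238 [166, 189, 224, 232, 224, 204, 205, 211, 209, 214, 209, 217, 232, 234, 232, 232, 234, 234, 228, 220, 220, 212]
240 [235, 233, 232, 234, 234, 221, 188, 206, 212, 207, 205, 217, 228, 232, 232, 230, 232, 232, 232, 233, 231, 231]
242 [234, 234, 233, 228, 211, 186, 161, 178, 199, 166, 123, 119, 156, 199, 232, 235, 230, 230, 229, 233, 234, 231]
244 [224, 210, 194, 174, 160, 156, 138, 141, 156, 119, 80, 70, 79, 126, 174, 192, 176, 169, 196, 228, 227, 204]
246 [169, 164, 164, 162, 165, 162, 148, 129, 129, 127, 122, 114, 124, 135, 160, 164, 163, 160, 164, 167, 165, 166]
248 [166, 166, 163, 167, 161, 162, 154, 131, 127, 132, 136, 134, 136, 143, 160, 164, 165, 164, 165, 166, 162, 165]
```

The stop shows clearly: moment up to 0.2 N m, sinking ended, and force rising. I'll unload the torque within the slot play and lift out.

Request:
move_arm([
  [0, 0, 0, -3, 0],
  [0, 0, -0.1, 0, 0],
  [0, 0, -0.3, 0, 0],
  [0, 0, -1.0, 0, 0],
  [0, 0, -3.0, 0, 0],
  [0, 0, -3.0, 0, 0],
  [0, 0, -1.5, 0, 0],
  [0, 0, 0, 0, 0],
  [0, 0, 0, 0, 0],
])

```text
t: 17.08
ee_pos: [628.1, -33.6, 227.8]
orientation: [-2.69, -1.622, 0.002]
ft_force: [1.2, -0.5, -1.7]
width: 26.2
grasp_force: 29.9
```

```bash
python3 - <<'E'
from h import *
o,M=state(); c=cal("wrist")
im=optics.get_image("wrist"); cv2.imwrite("pics/w10.png",im)
try: lockfit(im,c,72,proj(0,[629,-33,72],c))
except Exception as e: print(e)
plan([611.7,292.9,225],164.2,12,0)
E
```

```text
t 17.07 tcp [628.1 -33.6 227.8] yaw 62.17 tilt [-0.0017  0.0002] F [ 1.2 -0.5 -1.7] m [-0.04  0.01 -0.01] w 26.2 gf 29.945077300071716 q6 0.41
head [317.6433506  225.24202728] axes (29.81230926513672, 31.19880485534668) slotmid [334.03412981 225.24202728] resid 0.3119570637928441
lock world [641.21318131 -39.35260672  72.        ] slot yaw 10.618028347986064
t 17.12 tcp [628.  -33.6 227.5] yaw 62.18 tilt [-0.0022  0.0002] F [ 0.4  0.5 -1.4] m [ 0.05 -0.05 -0.01] w 25.8 gf 29.944894015789032 q6 0.41
[[np.float64(2.34), np.float64(-1.39), np.float64(0.02), np.float64(-8.5), 0], [np.float64(2.52), np.float64(-1.03), np.float64(0.02), np.float64(-8.5), 0], [np.float64(2.65), np.float64(-0.64), np.float64(0.02), np.float64(-8.5), 0], [np.float64(2.71), np.float64(-0.25), np.float64(0.02), np.float64(-8.5), 0], [np.float64(2.72), np.float64(0.16), np.float64(0.02), np.float64(-8.5), 0], [np.float64(2.67), np.float64(0.56), np.float64(0.02), np.float64(-8.5), 0], [np.float64(2.55), np.float64(0.95), np.float64(0.02), np.float64(-8.5), 0], [np.float64(2.39), np.float64(1.31), np.float64(0.02), np.float64(-8.5), 0], [np.float64(2.17), np.float64(1.65), np.float64(0.02), np.float64(-8.5), 0], [np.float64(1.9), np.float64(1.95), np.float64(0.02), np.float64(-8.5), 0], [np.float64(1.59), np.float64(2.21), np.float64(0.03), np.float64(-8.5), 0], [np.float64(1.24), np.float64(2.43), np.float64(0.02), np.float64(-8.5), 0]]
end [611.7 292.9 225. ] 164.17525652909015
```

```bash
python3 -c "
from h import *
im=cv2.imread('pics/w10.png'); cv2.imwrite('pics/c10.png',cv2.resize(im[185:275,258:378],(800,600),interpolation=cv2.INTER_CUBIC))"
```

```text
(no output)
```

View pics/c10.png

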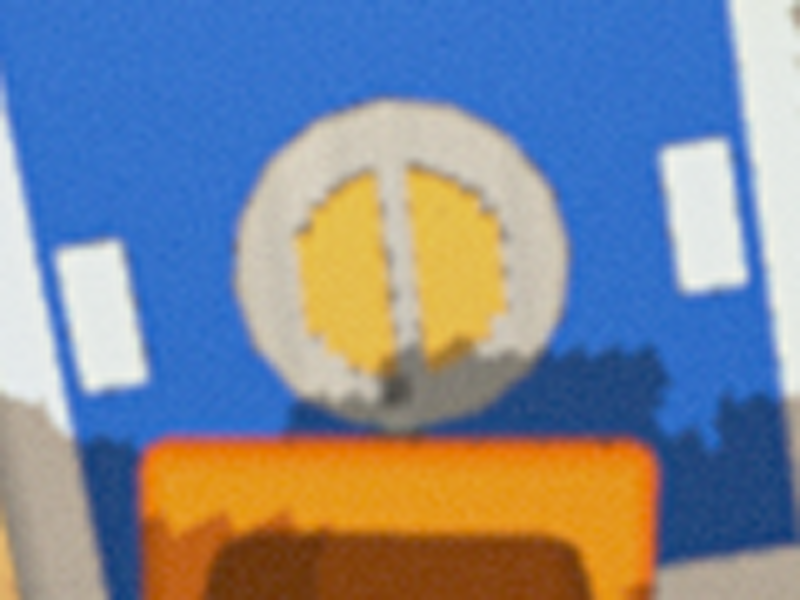

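Request:
move_arm([
  [2.3, -1.4, 0, -8.5, 0],
  [2.5, -1.0, 0, -8.5, 0],
  [2.6, -0.6, 0, -8.5, 0],
  [2.7, -0.2, 0, -8.5, 0],
  [2.7, 0.2, 0, -8.5, 0],
  [2.7, 0.6, 0, -8.5, 0],
  [2.6, 1.0, 0, -8.5, 0],
  [2.4, 1.3, 0, -8.5, 0],
  [2.2, 1.6, 0, -8.5, 0],
  [1.9, 2.0, 0, -8.5, 0],
])

```text
t: 18.38
ee_pos: [615.8, 239.0, 227.3]
orientation: [-0.88, -3.014, 0.002]
ft_force: [0.4, 0.3, -1.2]
width: 26.0
grasp_force: 29.9
```

Request:
move_arm([
  [1.6, 2.2, 0, -8.5, 0],
  [1.2, 2.4, 0, -8.5, 0],
  [0, 0, 0, 0, 0],
  [0, 0, 0, 0, 0],
])

```text
t: 18.88
ee_pos: [613.5, 291.6, 227.8]
orientation: [-0.435, -3.11, 0.002]
ft_force: [-1.3, -0.7, -1.6]
width: 26.0
grasp_force: 29.9
```

```bash
python3 - <<'E'
from h import *
plan([611.5,293,135],164.2,4,0)
E
```

```text
t 18.88 tcp [613.5 291.6 227.8] yaw 164.06 tilt [-0.0016 -0.0011] F [-1.3 -0.7 -1.6] m [ 0.09 -0.17  0.01] w 26.0 gf 29.94495928287506 q6 -0.87
[[np.float64(0.06), np.float64(0.02), np.float64(2.32), np.float64(-0.04), 0], [np.float64(0.06), np.float64(0.02), np.float64(2.32), np.float64(-0.04), 0], [np.float64(0.06), np.float64(0.02), np.float64(2.32), np.float64(-0.04), 0], [np.float64(0.05), np.float64(0.02), np.float64(2.32), np.float64(-0.04), 0]]
end [611.5 293.  135. ] 164.21734708131535
```

The slot (395,170→405,355) stayed turned with the tool, about 45° from its start. Now lowering the driver home.

Request:
move_arm([
  [0.2, 0.1, 0, 0, 0],
  [0, 0, 4.0, 0, 0],
  [0, 0, 3.0, 0, 0],
  [0, 0, 2.3, 0, 0],
  [0, 0, 1.0, 0, 0],
  [0, 0, 0, 0, 0],
])

```text
t: 19.62
ee_pos: [612.2, 293.3, 125.6]
orientation: [-0.434, -3.111, 0.001]
ft_force: [-0.8, 0.2, 0.9]
width: 26.3
grasp_force: 29.9
```

Request:
move_arm([
  [0, 0, 1.5, 0, 0],
  [0, 0, 1.5, 0, 0],
  [0, 0, 0.5, 0, 0],
  [0, 0, 0, 0, 0],
])

```text
t: 20.12
ee_pos: [612.0, 293.7, 90.1]
orientation: [-0.432, -3.111, 0.001]
ft_force: [-0.0, -0.3, -0.4]
width: 25.9
grasp_force: 29.9
```

```bash
python3 -c "
from h import *
plan([611.8,293.2,86.2],164.2,3,0)"
```

```text
t 20.12 tcp [612.  293.7  90.1] yaw 164.18 tilt [-0.001  -0.0005] F [-0.  -0.3 -0.4] m [ 0.05 -0.14  0.  ] w 25.9 gf 29.94523286819458 q6 -0.86
[[np.float64(0.0), np.float64(-0.02), np.float64(0.13), np.float64(-0.01), 0], [np.float64(0.0), np.float64(-0.02), np.float64(0.13), np.float64(-0.01), 0], [np.float64(0.0), np.float64(-0.01), np.float64(0.13), np.float64(-0.01), 0]]
end [611.8 293.2  86.2] 164.21052468488233
```

Request:
move_arm([
  [0, 0, 0.2, 0, 0],
  [0, 0, 0.1, 0, 0],
  [0, 0, 0.1, 0, 0],
  [0, 0, 0, 0, 0],
])

```text
t: 20.62
ee_pos: [612.3, 293.8, 86.9]
orientation: [0.432, 3.112, 0.0]
ft_force: [-0.5, -0.8, -0.8]
width: 26.0
grasp_force: 29.9
```

Request:
move_arm([
  [0, 0, 0.05, 0, 0],
  [0, 0, 0, 0, 0],
])

```text
t: 20.88
ee_pos: [612.3, 293.8, 86.4]
orientation: [0.432, 3.112, 0.0]
ft_force: [0.2, -0.3, -1.1]
width: 26.1
grasp_force: 29.9
```

Request:
move_arm([
  [0, 0, 0.05, 0, 0],
  [0, 0, 0, 0, 0],
])

```text
t: 21.12
ee_pos: [612.3, 293.8, 85.8]
orientation: [-0.432, -3.112, 0.0]
ft_force: [-0.2, 0.1, -1.3]
width: 26.0
grasp_force: 29.9
```

Request:
move_arm([
  [0, 0, 0.05, 0, 0],
  [0, 0, 0, 0, 0],
])

```text
t: 21.38
ee_pos: [612.3, 293.8, 85.7]
orientation: [0.432, 3.112, 0.0]
ft_force: [-0.8, -0.9, 3.4]
width: 25.8
grasp_force: 29.9
```

Request:
move_arm([
  [0, 0, 0.05, 0, 0],
  [0, 0, 0, 0, 0],
])

```text
t: 21.62
ee_pos: [612.4, 293.8, 85.7]
orientation: [0.432, 3.112, 0.0]
ft_force: [-2.4, -1.8, 6.7]
width: 26.1
grasp_force: 29.9
```

Home height is reached with contact. Relieve, release, retreat.

Request:
move_arm([
  [0, 0, -0.08, 0, 0],
  [0, 0, 0, 0, 0],
  [0, 0, 0, 0, 100],
  [0, 0, 0, 0, 100],
  [0, 0, 0, 0, 100],
  [0, 0, 0, 0, 100],
  [0, 0, 0, 0, 100],
  [0, 0, 0, 0, 100],
  [0, 0, 0, 0, 100],
  [0, 0, 0, 0, 100],
])

```text
t: 22.88
ee_pos: [612.3, 293.8, 85.7]
orientation: [0.432, 3.112, 0.0]
ft_force: [-0.3, 0.5, 0.4]
width: 87.9
grasp_force: 0.0
```

Request:
move_arm([
  [0, 0, -1.0, 0, 100],
  [0, 0, -3.0, 0, 100],
  [0, 0, -4.0, 0, 100],
  [0, 0, -4.0, 0, 100],
  [0, 0, -3.0, 0, 100],
  [0, 0, 0, 0, 100],
  [0, 0, 0, 0, 100],
  [0, 0, 0, 0, 100],
])

```text
t: 23.88
ee_pos: [611.5, 293.4, 233.9]
orientation: [-0.432, -3.109, 0.002]
ft_force: [0.2, 0.7, 0.3]
width: 87.8
grasp_force: 0.0
```

```bash
python3 - <<'E'
from h import *
state(); c=cal("wrist")
w=optics.get_image("wrist"); t=optics.get_image("side")
a=cv2.resize(w[170:320,230:430],(400,300)); b=cv2.resize(t[310:410,200:333],(400,300),interpolation=cv2.INTER_CUBIC)
cv2.imwrite("pics/f.png",np.hstack([a,b]))
E
```

```text
t 23.88 tcp [611.5 293.4 233.9] yaw 164.18 tilt [-0.0025 -0.0012] F [0.2 0.7 0.3] m [ 0.06 -0.15 -0.04] w 87.8 gf 0.0 q6 -0.86
```

View pics/f.png

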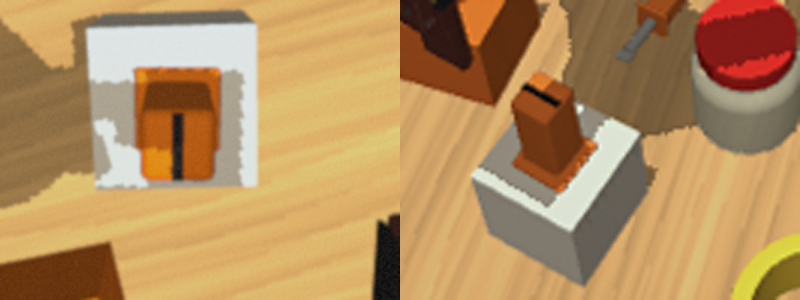

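Both views show the driver upright with its collar flat on the white block, and the neighbours undisturbed. Handing in.

```bash
python3 -c "
from h import *
print(close_job())"
```

```text
the job is handed in; nothing more can be done
None
```

The job is handed in: I turned the screw clockwise about 45° until it met its stop (about 0.2 N m), put the driver back fully home in the white block, and left the other things alone; while finding the slot floor the downward press briefly reached about 15 N, then stayed at 5–8 N during the turn.

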